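# Set the sprung slicing gauge to the flagged length

### The arm

A 6-joint arm with a two-finger parallel gripper is mounted at the origin on a cart in front of the work surface, level with it; the furniture and walls round the work are solid. World frame = base frame: x ahead of the robot, y to its left, z up, the work surface at z = 0. Lengths are in m, angles in rad, forces in N, time in s.
With the tool pointing down it reaches from about 0.375 to 0.9 m from the base axis. Payload 3.1 kg.
Tool frame: the origin (TCP) lies midway between the tips of the shut fingers; the grasp point (between the pads) lies 19 mm behind it (manip.pinch_z is the distance from the TCP to the grasp point, in m); z points along the fingers, y is the line along which they close (so a half turn about z gives the same grasp; the last joint's range is limited). The gripper opens to 85 mm and grips with 20 to 120 N. Pads are 22 mm wide; open, the fingers measure 114 mm over their backs; the gripper's body (76 mm by 85 mm) begins 54 mm behind the grasp point. The pads swing forward as they close: fully open they stand 13 mm farther back than shut.
Start: joints at [0.992, 0.527, 1.433, -0, 1.181, -0.178], TCP at [0.244, 0.575, 0.231] pointing down, gripper open.
Joint ranges: [-3.08, 3.08], [-0.75, 2.2], [0.22, 2.44], [-1.43, 4.57], [0, 2.65], [-2.85, 2.85]. Speed limits (rad/s): [2.79, 2.79, 3.14, 3.14, 3.14, 3.14].

### API

Orientations are given as a unit quaternion [x, y, z, w].
In Python, from station import manip, viewer, ticket gives the robot as it stands.
- The arm moves only by the shell command python3 -m creep 'ROWS' [FORCE]. ROWS is JSON, a list of rows, each an object with "slide": the shift along the tool's x, y, z in cm, a list of three; "angular": the turn, a rotation vector about the tool's x, y, z in rad, a list of three; "claw": the opening, from -1 (shut) to 1 (fully open). A call has 1 to 10 rows; each row shifts and turns the commanded pose from where the row before left it, along the tool's axes as they then stand; what a row does not reach is not made up. A row lasts 1/12 s, in which the tool goes at most 41.7 mm and 7.16 degrees, less where a joint would pass 70% of its speed; a pose out of reach is approached as far as the arm can. A call with a gripper value outside its range is refused whole. The fingers move at their own pace and stop on an object; FORCE is the grip in N (left out, the last holds). Time passes only in rows, so rows that do not move let the fingers close. It gives the time, the measured TCP pose, the force, the opening and the grip force at its end, in the units of the state.
- manip.sense(): the state, without advancing time (a new reading comes with each control period).
- viewer.snapshot(name): name is "scene" or "top" or "wrist"; returns the picture (420x560x3 uint8, blue, green, red); there is no depth.
- viewer.calibration(name): a dict with "fov_y" (degrees; the focal length in pixels is half the picture's height over the tangent of half this angle, whatever the lens; pixels are square), "cx", "cy" (the principal point, pixels), "k1" (the pictures are not rectified: a ray, as slopes to the right and down, at radius r is drawn at 1 + k1 r^2 times it, then the intrinsics apply), "T" (4x4, takes a point from camera to world coordinates); the wrist camera has in their place "tool_from_camera" (4x4, takes a point from camera to tool coordinates, whose origin is the TCP and whose axes are the flange's). Camera axes: x right, y up, looking along -z (the intrinsics and any distortion apply to the point x, -y, -z); pixel columns grow to the right and rows downward; lengths in m; the calibration is good to about 2 mm. A picture is of the moment at which its call begins: read the wrist's pose just before it. calibration takes no time and is no camera call.
- ticket.sign_off(): hands the job in; it is judged then, once.
The state is a dict: "t": time; "q": joint angles; "qd": joint speeds; "tau": joint torques, N m; "tcp_pos": TCP position; "tool_rot": TCP orientation; "force": force on the tool from outside, world axes, zero at the start; "ft_torque": the same for the moment, N m; "finger_gap": opening from 0.0 (shut) to 1.0 (fully open); "gripper_force": force on a finger pad.
Only numpy, scipy, OpenCV 4.12 (cv2) and the standard library are available. Lean on these libraries where they do the work, as an engineer would, in place of code of your own. Each camera call takes 0.05 s, during which the arm holds its last target. There are 200 camera calls.

### The job

Set the slicing gauge for the next roast: slide the tin out of the path of the gauge's metal stop, then use the loose wooden bar, held behind the two prongs of the sprung slide, to pull the slide out to the notches marked by the tall arrow flag, and leave the bar lying in that pair of notches so that it holds the slide there. Do not pull past the next pair of notches or let the slide snap back, keep the slide clear of the tin and the tin upright, and leave everything else where it stands.

Things in the scene. Friction and masses are not known exactly. Their poses are not given: they have to be found in the camera images.
- gauge: Slicing gauge, fixed: wooden board 320 x 235 x 8 mm (x -150 to +170, y -135 to +100 mm) with two steel rails along x (see point notch_row) and a 38 mm high steel spring box at x +114 to +165. Between the rails runs the sprung slide. Origin on the worktop; the slide is pulled out toward -x; y across, z up.
- notch_row (a point): Middle between the rails, 30 mm above the worktop, at gauge x = 0, y = 0; axes as the gauge. Rails 14 mm thick, centred at y = -68 and +68 mm, 30 mm high, with rounded teeth up to 50.5 mm that leave four pairs of open-topped notches, 23 mm wide, floor 30 mm up, centred at x = +45, +13, -19 and -51 mm.
- slide (a joint): Pull-out of the aluminium slide (m, toward gauge -x): 0 home, 0.150 end; the spring pulls home, 3 N at 0, 6 N at 0.13. Tongue 100 mm wide, top 15 mm up. The stop plate at its front (90 mm wide, 57 mm high, front face at gauge x = -165 mm when home) moves out over the worktop. Held by the bar in the four notch pairs it reads about 0.037, 0.069, 0.101, 0.133.
- slide_catch (a point): Point on the slide where the bar's axis is when the bar touches both prongs: 9 mm behind (+x) their flat rear faces, midway between them, 64 mm above the worktop; at home at gauge x = +84, y = 0 mm. Prongs: 10 mm wide posts at gauge y = -42 and +42 mm, up to 84 mm above the worktop, 74 mm clear between them.
- bar: Loose wooden bar, 204 mm long along its y: an 18 x 18 mm shaft 172 mm long between two 26 x 26 x 16 mm end caps, which hang outside the rails (150 mm over their outer faces). Origin: mid-length, 13 mm below the bar's axis (on the worktop as it lies there). In the notches the origin is 26 mm above the worktop.
- flag: Tall arrow flag: steel post, 57 mm high, with a flat level arrow on top (28 mm wide, 41 mm long) pointing at the rail, fixed on the board at gauge y = -117 mm, in line (same gauge x) with the notch pair to use. Three low round studs (16 mm wide, 18 mm high) stand at the other pairs. Origin at worktop level under the post; axes as the gauge.
- tin: Food tin standing upright on the worktop in front of the stop plate, 75 mm in diameter, 58 mm high. Origin: centre of its underside.
- sauce_bottle: Sauce bottle with white cap, upright near the tin (about 140 mm from it, to its left, right or front), 46 mm in diameter, 162 mm high; a bystander. Origin: centre of its underside.
- shaker: Salt shaker, 44 mm wide, 90 mm high, upright beside the gauge; a bystander. Origin: centre of its underside.
- spice_a: Spice jar, 45 mm wide, 106 mm high, upright behind the gauge; a bystander. Origin: centre of its underside.
- spice_b: Spice jar, 45 mm wide, 100 mm high, upright beside the gauge; a bystander. Origin: centre of its underside.
- mug: Mug, 82 mm wide (111 mm with its handle), 97 mm high, at the left; a bystander. Origin: centre of its underside.
- fork: Steel fork, 206 mm long, lying at the front edge of the worktop, at the left; a bystander. Origin: its middle, on the worktop.
Things that resemble listed ones, but are neither listed nor needed, are in the scene too. Of the things that look like the tin, take the one that is farthest from the robot's base at the start.

How it is judged:
At the end, for the whole second after the job is handed in: The bar rests in the notches at the flag (middle within 8 mm of it along the gauge, origin 18 to 34 mm up, square within 0.1 rad), the slide held out against it (catch point within 8 mm of the flag along the gauge), the tin upright (0.1 rad) on the worktop, all at rest (x of bar in the frame of flag between -0.008 and 0.008 m and x of slide_catch in the frame of flag between -0.008 and 0.008 m and height (world z) of bar between 0.018 and 0.034 m and angle between the y axis of bar and the y axis of gauge, either way round below 0.1 rad and angle between tin's own z axis and vertical below 0.1 rad and height (world z) of tin below 0.012 m and linear speed of each of bar, tin below 0.02 m/s); the robot touches nothing.
It fails at once if the slide snaps back (runs home faster than 0.25 m/s) (velocity of joint slide below -0.25 m/s).
It fails at once if the slide is pulled more than 40 mm past the flag (x of slide_catch in the frame of flag below -0.04 m).
It fails at once if the slide is run into the tin or the sauce bottle (over 1 N) (contact force between slide and tin above 1 N or contact force between slide and sauce_bottle above 1 N).
It fails at once if the tin is tipped (over 0.35 rad) (angle between tin's own z axis and vertical above 0.35 rad).
It fails at once if a bystander is shifted by more than 30 mm or tipped (over 0.35 rad) (distance of any of sauce_bottle, shaker, spice_a, spice_b, mug, fork from where it was at the start of the episode above 0.03 m or angle between any of sauce_bottle, shaker, spice_a, spice_b, mug's own z axis and vertical above 0.35 rad).
It also fails if it takes over 61 s, if anything falls off the work surface, if the arm or the gripper's body presses on something with over 40 N, if the wrist force passes 120 N, or if a joint passes its speed limit or range.

## Working session

There is one attempt and no reset: what is moved stays moved. The work goes in short steps, Python scripts to look and compute and a shell command to move; the robot and the scene stay as the last step left them, time stands still between calls to the robot, and variables do not carry over. Pictures are saved under pics/ and viewed, at most 10 in all, crops included, and the job is handed in when it is done.

```bash
mkdir -p pics; ls; python3 - <<'E'
from station import manip, viewer, ticket
import cv2
for n in("scene","top"):
    cv2.imwrite(f"pics/{n}0.png",viewer.snapshot(n)); print(viewer.calibration(n))
print(viewer.calibration("wrist")); print(manip.sense(), manip.pinch_z)
E
```

```text
pics
{'fov_y': 46.42480346484861, 'cx': 275.17147242049936, 'cy': 207.2583984624285, 'k1': 0.05851903614509554, 'T': array([[-0.82594847,  0.26405851, -0.49807853, -0.31857453],
       [-0.56336538, -0.41905793,  0.71204628,  1.26637744],
       [-0.02070188,  0.86871374,  0.49488168,  0.9146151 ],
       [ 0.        ,  0.        ,  0.        ,  1.        ]])}
{'fov_y': 48.62616266923348, 'cx': 277.018641065511, 'cy': 208.56754910863918, 'k1': -0.13920598979257626, 'T': array([[-0.02817095,  0.98099353, -0.19198462,  0.2663741 ],
       [-0.99952045, -0.03011429, -0.00721142,  0.06261529],
       [-0.01285583,  0.1916894 ,  0.98137144,  1.41833592],
       [ 0.        ,  0.        ,  0.        ,  1.        ]])}
{'fov_y': 66.20809932764891, 'cx': 278.3670099106597, 'cy': 208.831595941051, 'k1': -0.041482838900825686, 'tool_from_camera': array([[ 1.04880184e-03,  9.55376964e-01,  2.95387467e-01,
         7.69425714e-02],
       [ 9.99999437e-01, -1.04951849e-03, -1.56118541e-04,
         1.00225573e-03],
       [ 1.60862553e-04,  2.95387465e-01, -9.55377527e-01,
        -1.40752676e-01],
       [ 0.00000000e+00,  0.00000000e+00,  0.00000000e+00,
         1.00000000e+00]])}
{'t': 0.1, 'q': array([ 9.91499362e-01,  5.28368303e-01,  1.43379642e+00, -6.58998939e-06,
        1.18138754e+00, -1.78521850e-01]), 'qd': array([-0.0012669 , -0.00211277, -0.00436922, -0.00023052,  0.00143607,
        0.00100226]), 'tau': array([ 4.23594872e-05, -4.43301129e+01, -1.78585893e+01, -2.74992617e-04,
        3.87595923e-03, -2.46440010e-05]), 'tcp_pos': array([0.24345751, 0.57492602, 0.2304274 ]), 'tool_rot': array([ 1.99047824e-01,  9.79989288e-01, -9.11434073e-04, -3.59606570e-04]), 'force': array([0.64235771, 0.46493085, 0.04581653]), 'ft_torque': array([ 0.01323382, -0.01861258, -0.01004613]), 'gripper_force': 0.0, 'finger_gap': 1.0006761010182565} 0.0187
```

View pics/scene0.png

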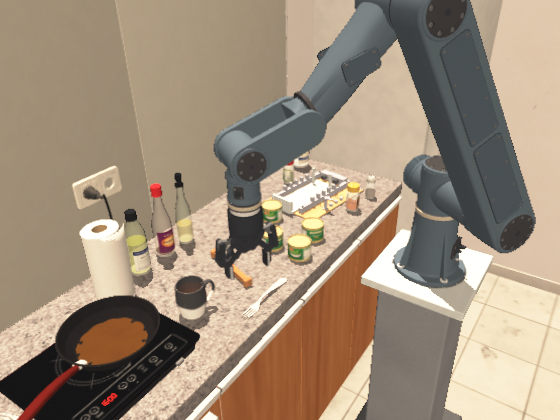

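View pics/top0.png

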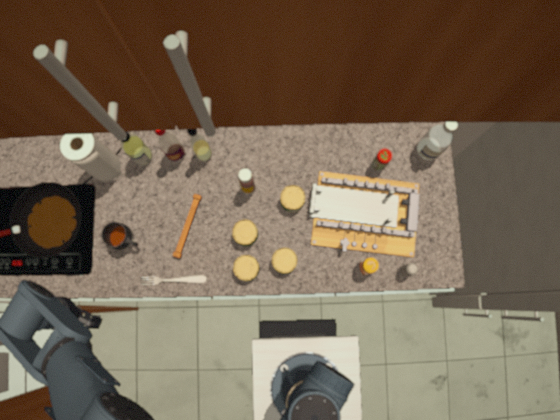

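The things that look like the tin are at top (292,198), (245,232), (245,268) and (284,261). (292,198) is farthest from the base at about (317,400) and stands in front of the stop plate, so I take that one. The bar is at (187,226), the sauce bottle at (246,180), and the gauge spans x 312-420. Next is a close crop to check.

```bash
python3 - <<'E'
import cv2
t=cv2.imread("pics/top0.png")
a=cv2.resize(t[165:285,230:430],None,fx=4,fy=4,interpolation=cv2.INTER_CUBIC)
cv2.imwrite("pics/c1.png",a)
b=cv2.resize(t[160:290,130:230],None,fx=4,fy=4,interpolation=cv2.INTER_CUBIC)
cv2.imwrite("pics/c2.png",b)
E
```

```text
(no output)
```

View pics/c1.png

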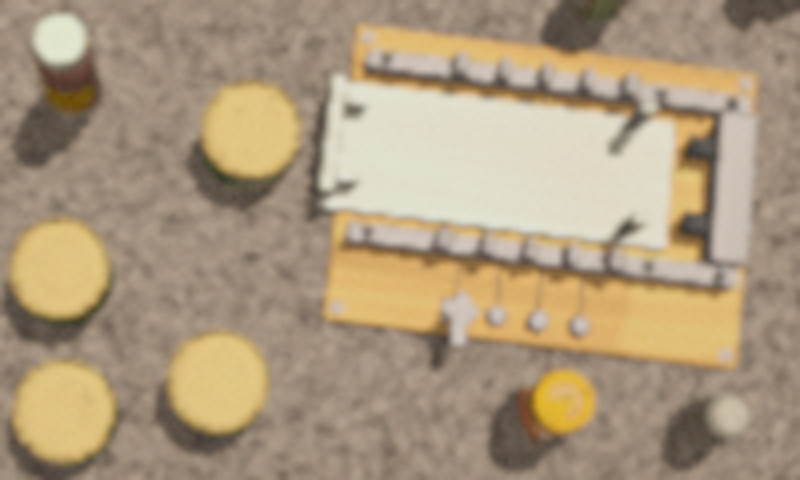

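View pics/c2.png

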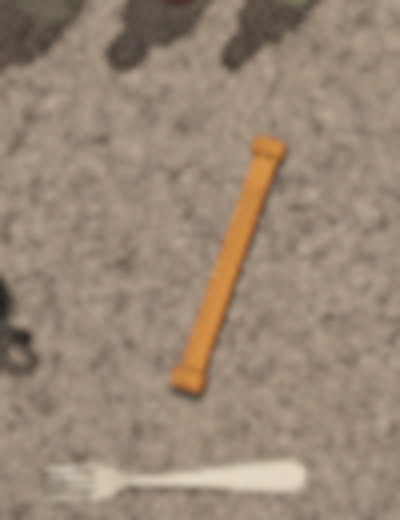

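The crop shows the flag arrow at (459,315), at the leftmost notch pair (x=-51), with the three studs to its right. The tin's top is at (251,132), the bottle cap at (61,39). The bar's end caps are at crop2 (268,148) and (189,380). Now to world positions.

```bash
cat > h.py <<'E'
import numpy as np, cv2
from station import manip, viewer
from scipy.spatial.transform import Rotation as R
def K(c):
    f=210/np.tan(np.radians(c["fov_y"]/2)); return np.array([[f,0,c["cx"]],[0,f,c["cy"]],[0,0,1.]])
def px2w(c,T,uv,z):
    p=cv2.undistortPoints(np.array(uv,float).reshape(-1,1,2),K(c),np.array([c["k1"],0,0,0]))[:,0]
    d=np.c_[p[:,0],-p[:,1],-np.ones(len(p))]@T[:3,:3].T
    s=(z-T[2,3])/d[:,2]; return T[:3,3]+d*s[:,None]
def tcpT():
    s=manip.sense(); T=np.eye(4); T[:3,:3]=R.from_quat(s["tool_rot"]).as_matrix(); T[:3,3]=s["tcp_pos"]; return T
def w2px(c,T,P):
    q=(np.atleast_2d(P)-T[:3,3])@T[:3,:3]; q=q*[1,-1,-1]
    return cv2.projectPoints(q,np.zeros(3),np.zeros(3),K(c),np.array([c["k1"],0,0,0,0]))[0][:,0]
def rel(pos,yaw=None):
    """cm shift in tool axes from the measured tool pose to pos; turn about tool z for tool-y at world yaw"""
    T=tcpT(); print("shift cm",np.round((np.array(pos)-T[:3,3])@T[:3,:3]*100,2))
    if yaw is not None:
        y=T[:3,1]; d=(yaw-np.arctan2(y[1],y[0])+np.pi/2)%np.pi-np.pi/2
        print("turn about tool z (tool down)",round(-d,3))
E
python3 - <<'E'
from h import *
np.set_printoptions(precision=4,suppress=True)
c=viewer.calibration("top");T=c["T"]
cr=lambda p,x0,y0:(np.array(p,float)+.5)/4-.5+[x0,y0]
g=px2w(c,T,cr([(358,25),(757,73),(738,367),(325,320)],230,165),.008);
L=np.array([(-150,100),(170,100),(170,-135),(-150,-135)])/1000
X=g[:,:2]; A=L-L.mean(0);B=X-X.mean(0)
th=np.arctan2((A[:,0]*B[:,1]-A[:,1]*B[:,0]).sum(),(A*B).sum()); Rm=np.array([[np.cos(th),-np.sin(th)],[np.sin(th),np.cos(th)]])
o=X.mean(0)-Rm@L.mean(0); print("gauge",o,th, "res",X-(L@Rm.T+o))
inv=lambda p:(p[:,:2]-o)@Rm
f=px2w(c,T,cr([(459,312)],230,165),.057);print("flag g",inv(f))
s=px2w(c,T,cr([(497,315),(538,320),(580,325)],230,165),.018);print("studs g",inv(s))
pr=px2w(c,T,cr([(645,100),(630,228)],230,165),.084);print("prongs g",inv(pr))
t=px2w(c,T,cr([(251,132),(61,269),(64,412),(218,383)],230,165),.058);print("tins",t,np.linalg.norm(t[:,:2],axis=1),inv(t))
b=px2w(c,T,cr([(61,39)],230,165),.162);print("bottle",b,inv(b))
b=px2w(c,T,cr([(268,148),(189,380)],130,160),.026);print("bar",b,b.mean(0),np.linalg.norm(b[0]-b[1]),np.arctan2(*(b[0]-b[1])[[1,0]]))
m=px2w(c,T,[(186,276)],.0);print("fork",m)
E
```

```text
gauge [ 0.5382 -0.195 ] -1.7206210939687265 res [[-0.0005 -0.0012]
 [-0.0006  0.0011]
 [ 0.001   0.0006]
 [ 0.0001 -0.0005]]
flag g [[-0.0543 -0.1233]]
studs g [[-0.0207 -0.117 ]
 [ 0.0107 -0.1171]
 [ 0.043  -0.1172]]
prongs g [[ 0.0655  0.0464]
 [ 0.0616 -0.0509]]
tins [[0.5645 0.0257 0.058 ]
 [0.4652 0.1697 0.058 ]
 [0.3596 0.1692 0.058 ]
 [0.3776 0.0562 0.058 ]] [0.5651 0.4951 0.3975 0.3818] [[-0.2221 -0.007 ]
 [-0.3497 -0.1266]
 [-0.3335 -0.2309]
 [-0.2244 -0.1963]]
bottle [[0.6125 0.1591 0.162 ]] [[-0.3612  0.0206]]
bar [[0.5839 0.32   0.026 ]
 [0.4061 0.3798 0.026 ]] [0.495  0.3499 0.026 ] 0.1876438594706626 -0.3246167798458381
fork [[0.3425 0.357  0.    ]]
```

```bash
cat >> h.py <<'E'
GO=np.array([.5382,-.195]);GT=-1.7206
def g2w(x,y,z): 
    c,s=np.cos(GT),np.sin(GT); return np.array([GO[0]+c*x-s*y,GO[1]+s*x+c*y,z])
def w2g(p):
    c,s=np.cos(GT),np.sin(GT); d=np.array(p)[:2]-GO; return np.array([c*d[0]+s*d[1],-s*d[0]+c*d[1],p[2]])
def st():
    s=manip.sense(); print("t",round(s["t"],2),"tcp g(mm)",np.round(w2g(s["tcp_pos"])*1000,1),"F",np.round(s["force"],1),"gap",round(s["finger_gap"],3),"gf",round(s["gripper_force"],1))
E
python3 - <<'E'
from h import *
c=viewer.calibration("top");T=c["T"]
for n,p,z in(("spice_a",(384,156),.106),("spice_b",(370.5,265),.1),("shaker",(411.5,268.5),.09)): print(n,w2g(px2w(c,T,[p],z)[0]))
rel(g2w(-.222,-.078,.2304),-1.7206)
E
python3 -m creep '[{"slide":[0,0,0],"angular":[0,0,-0.12],"claw":0},{"slide":[0,0,0],"angular":[0,0,-0.12],"claw":0},{"slide":[0,0,0],"angular":[0,0,0],"claw":0}]' 60
python3 -c "
from h import *
rel(g2w(-.222,-.078,.2304),-1.7206)"
```

```text
spice_a [0.03330417 0.14025909 0.106     ]
spice_b [ 0.02095713 -0.18408152  0.1       ]
shaker [ 0.14194357 -0.17983332  0.09      ]
shift cm [-44.11 -39.83   0.06]
turn about tool z (tool down) -0.251
t: 0.35
tcp_pos: [0.2436, 0.5751, 0.2307]
tool_rot: [0.079, 0.997, -0.001, -0.0]
force: [0.1, 0.3, -0.2]
finger_gap: 0.605
gripper_force: 0.0
shift cm [-33.27 -49.25   0.07]
turn about tool z (tool down) -0.009
```

```bash

python3 -m creep '[{"slide":[-1.85,-2.74,0],"angular":[0,0,0],"claw":0},{"slide":[-1.85,-2.74,0],"angular":[0,0,0],"claw":0},{"slide":[-1.85,-2.74,0],"angular":[0,0,0],"claw":0},{"slide":[-1.85,-2.74,0],"angular":[0,0,0],"claw":0},{"slide":[-1.85,-2.74,0],"angular":[0,0,0],"claw":0},{"slide":[-1.85,-2.74,0],"angular":[0,0,0],"claw":0},{"slide":[-1.85,-2.74,0],"angular":[0,0,0],"claw":0},{"slide":[-1.85,-2.74,0],"angular":[0,0,0],"claw":0},{"slide":[-1.85,-2.74,0],"angular":[0,0,0],"claw":0}]' >/dev/null
python3 -m creep '[{"slide":[-1.85,-2.74,0],"angular":[0,0,0],"claw":0},{"slide":[-1.85,-2.74,0],"angular":[0,0,0],"claw":0},{"slide":[-1.85,-2.74,0],"angular":[0,0,0],"claw":0},{"slide":[-1.85,-2.74,0],"angular":[0,0,0],"claw":0},{"slide":[-1.85,-2.74,0],"angular":[0,0,0],"claw":0},{"slide":[-1.85,-2.74,0],"angular":[0,0,0],"claw":0},{"slide":[-1.85,-2.74,0],"angular":[0,0,0],"claw":0},{"slide":[-1.85,-2.74,0],"angular":[0,0,0],"claw":0},{"slide":[-1.85,-2.74,0],"angular":[0,0,0],"claw":0},{"slide":[0,0,0],"angular":[0,0,0],"claw":0}]'
python3 -c "
from h import *
rel(g2w(-.222,-.078,.012),-1.7206);st()
T=tcpT();c=viewer.calibration('wrist');im=viewer.snapshot('wrist')
for p in((-.222,-.007,.058),(-.165,0,.057),(-.224,-.196,.058)): print(w2px(c,T@c['tool_from_camera'],g2w(*p)))
cv2.imwrite('pics/w1.png',im)"
```

```text
t: 1.93
tcp_pos: [0.4973, 0.0302, 0.2316]
tool_rot: [0.084, 0.996, -0.001, 0.002]
force: [0.6, 0.1, -0.0]
finger_gap: 0.502
gripper_force: 0.0
shift cm [ 0.51  0.58 21.95]
turn about tool z (tool down) -0.019
t 1.93 tcp g(mm) [-216.6  -74.1  231.6] F [ 0.6  0.1 -0. ] gap 0.502 gf 0.0
[[283.63421556 249.68555074]]
[[230.77850985 256.03064438]]
[[283.01904731  56.27810097]]
```

View pics/w1.png

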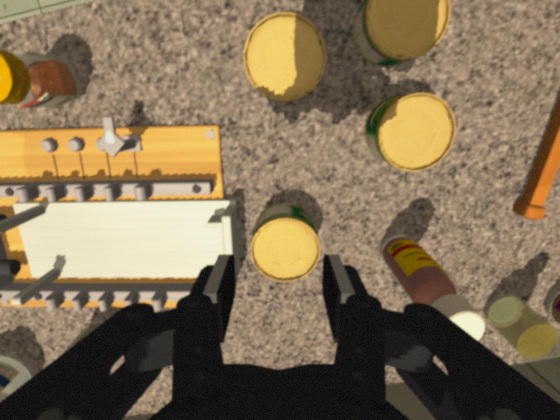

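The wrist view matches the predictions: tin seen at (286,249), expected (284,250). Descending now and pushing it toward gauge +y with the two fingers cradling it.

```bash

python3 -m creep '[{"slide":[0.25,0.3,3.5],"angular":[0,0,-0.015],"claw":0},{"slide":[0.25,0.3,3.5],"angular":[0,0,0],"claw":0},{"slide":[0,0,3.5],"angular":[0,0,0],"claw":0},{"slide":[0,0,3.5],"angular":[0,0,0],"claw":0},{"slide":[0,0,3.5],"angular":[0,0,0],"claw":0},{"slide":[0,0,2.5],"angular":[0,0,0],"claw":0},{"slide":[0,0,1.8],"angular":[0,0,0],"claw":0},{"slide":[0,0,0],"angular":[0,0,0],"claw":0}]' > /dev/null
python3 -c "
from h import *
st()"
python3 -m creep '[{"slide":[-0.8,0,0],"angular":[0,0,0],"claw":0},{"slide":[-1,0,0],"angular":[0,0,0],"claw":0},{"slide":[-1,0,0],"angular":[0,0,0],"claw":0},{"slide":[-1,0,0],"angular":[0,0,0],"claw":0},{"slide":[-1,0,0],"angular":[0,0,0],"claw":0},{"slide":[-1,0,0],"angular":[0,0,0],"claw":0},{"slide":[-1,0,0],"angular":[0,0,0],"claw":0},{"slide":[-1,0,0],"angular":[0,0,0],"claw":0}]' 
python3 -c "
from h import *
st()"
```

```text
t 2.65 tcp g(mm) [-227.9  -86.6   10.2] F [-0.3 -0.9 -0.4] gap 0.503 gf 0.0
t: 3.32
tcp_pos: [0.5676, 0.0305, 0.0146]
tool_rot: [0.073, 0.997, 0.0, 0.0]
force: [-1.5, 0.3, 0.6]
finger_gap: 0.495
gripper_force: 1.2
t 3.32 tcp g(mm) [-227.4   -4.6   14.6] F [-1.5  0.3  0.6] gap 0.495 gf 1.2
```

```bash

python3 -m creep '[{"slide":[-1,0,0],"angular":[0,0,0],"claw":0},{"slide":[-1,0,0],"angular":[0,0,0],"claw":0},{"slide":[-1,0,0],"angular":[0,0,0],"claw":0},{"slide":[-1,0,0],"angular":[0,0,0],"claw":0},{"slide":[-1,0,0],"angular":[0,0,0],"claw":0},{"slide":[-1,0,0],"angular":[0,0,0],"claw":0},{"slide":[-1,0,0],"angular":[0,0,0],"claw":0},{"slide":[-0.5,0,0],"angular":[0,0,0],"claw":0},{"slide":[0,0,0],"angular":[0,0,0],"claw":0}]' 
python3 -c "
from h import *
st()"
python3 -m creep '[{"slide":[1.5,0,0],"angular":[0,0,0],"claw":0},{"slide":[2.5,0,0],"angular":[0,0,0],"claw":0},{"slide":[2.5,0,0],"angular":[0,0,0],"claw":0},{"slide":[1,0,-3],"angular":[0,0,0],"claw":0.2},{"slide":[0,0,-4],"angular":[0,0,0],"claw":0.2},{"slide":[0,0,-4],"angular":[0,0,0],"claw":0.2},{"slide":[0,0,-4],"angular":[0,0,0],"claw":0.2},{"slide":[0,0,-4],"angular":[0,0,0],"claw":0.2},{"slide":[0,0,-2],"angular":[0,0,0],"claw":0.2},{"slide":[0,0,0],"angular":[0,0,0],"claw":0.2}]' 
python3 -c "
from h import *
st(); rel([.495,.35,.2304],-.3246+np.pi/2)
im=viewer.snapshot('top'); cv2.imwrite('pics/c3.png',cv2.resize(im[125:275,150:430],None,fx=2.8,fy=2.8,interpolation=cv2.INTER_CUBIC))"
```

```text
t: 4.07
tcp_pos: [0.6435, 0.0193, 0.0146]
tool_rot: [0.073, 0.997, -0.0, 0.002]
force: [0.3, 0.4, -0.2]
finger_gap: 0.501
gripper_force: 0.0
t 4.07 tcp g(mm) [-227.6   72.1   14.6] F [ 0.3  0.4 -0.2] gap 0.501 gf 0.0
t: 4.9
tcp_pos: [0.5703, 0.0303, 0.23]
tool_rot: [0.073, 0.997, -0.0, 0.007]
force: [1.3, 0.0, 0.3]
finger_gap: 0.598
gripper_force: 0.0
t 4.9 tcp g(mm) [-227.6   -1.9  230. ] F [1.3 0.  0.3] gap 0.598 gf 0.0
shift cm [12.08 30.54 -0.21]
turn about tool z (tool down) 0.179
```

View pics/c3.png

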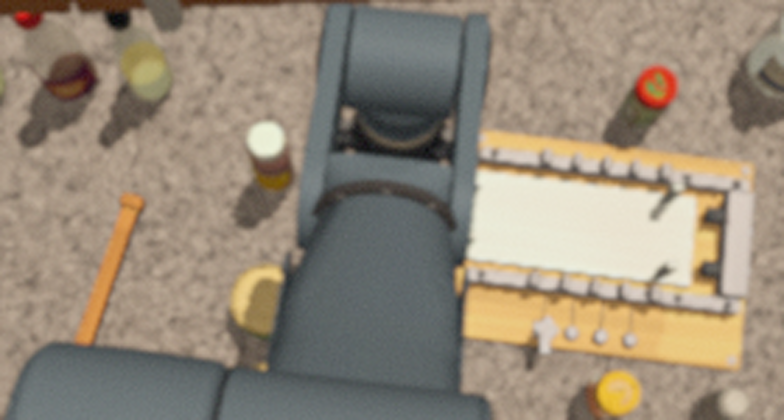

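The arm hides the tin in this view, at about (400,130), so I will check it later. The bar and bottle are undisturbed. Next, over the bar.

```bash

python3 -m creep '[{"slide":[1.2,3.05,0],"angular":[0,0,0],"claw":0.2},{"slide":[1.2,3.05,0],"angular":[0,0,0],"claw":0.2},{"slide":[1.2,3.05,0],"angular":[0,0,0],"claw":0.2},{"slide":[1.2,3.05,0],"angular":[0,0,0],"claw":0.2},{"slide":[1.2,3.05,0],"angular":[0,0,0],"claw":0.2},{"slide":[1.2,3.05,0],"angular":[0,0,0],"claw":0.2},{"slide":[1.2,3.05,0],"angular":[0,0,0],"claw":0.2},{"slide":[1.2,3.05,0],"angular":[0,0,0],"claw":0.2},{"slide":[1.2,3.05,0],"angular":[0,0,0],"claw":0.2},{"slide":[1.2,3.05,0],"angular":[0,0,0],"claw":0.2}]' >/dev/null
python3 -m creep '[{"slide":[0,0,3],"angular":[0,0,0.09],"claw":0.2},{"slide":[0,0,3],"angular":[0,0,0.09],"claw":0.2},{"slide":[0,0,0],"angular":[0,0,0],"claw":0.2},{"slide":[0,0,0],"angular":[0,0,0],"claw":0.2}]'
python3 -c "
from h import *
st(); rel([.495,.35,.05],-.3246+np.pi/2)
T=tcpT();c=viewer.calibration('wrist');im=viewer.snapshot('wrist')
d=np.array([np.cos(-.3246),np.sin(-.3246)])
for s in(-.094,0,.094): print(w2px(c,T@c['tool_from_camera'],[.495+d[0]*s,.35+d[1]*s,.026]))
cv2.imwrite('pics/w2.png',im)
im=viewer.snapshot('top'); cv2.imwrite('pics/c4.png',cv2.resize(im[125:275,230:430],None,fx=3,fy=3,interpolation=cv2.INTER_CUBIC))"
```

```text
t: 6.12
tcp_pos: [0.49, 0.3489, 0.1605]
tool_rot: [0.161, 0.987, -0.002, -0.003]
force: [-0.1, 0.5, 0.8]
finger_gap: 0.598
gripper_force: 0.0
t 6.12 tcp g(mm) [-530.6 -128.9  160.5] F [-0.1  0.5  0.8] gap 0.598 gf 0.0
shift cm [-0.5   0.32 11.05]
turn about tool z (tool down) 0.001
[[281.34177674  94.2762454 ]]
[[280.83373285 205.50459655]]
[[280.39430553 297.65304018]]
```

View pics/w2.png

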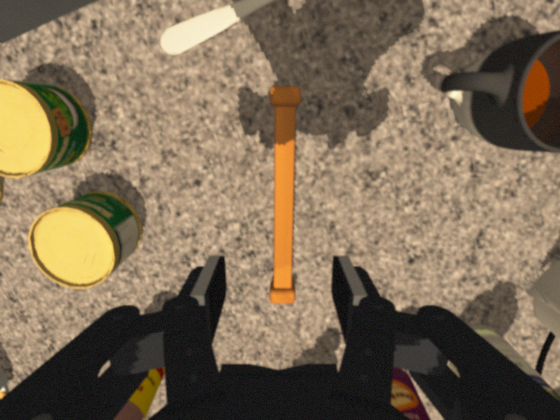

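View pics/c4.png

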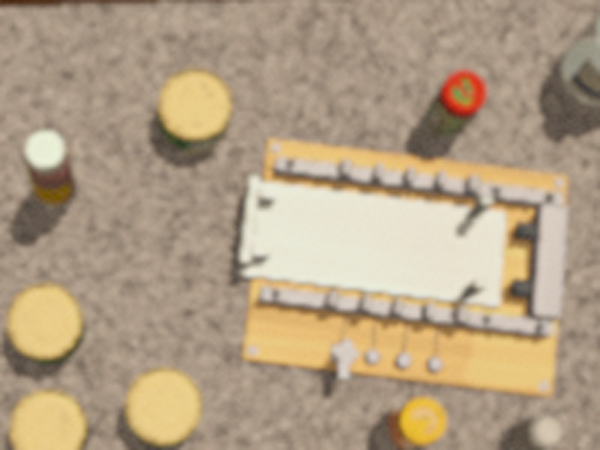

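The tin stands upright at (195,105), out of the stop's path. The bar's end caps are at w2 (285.5,95) and (283,295). Refining the bar pose.

```bash
python3 -c "
from h import *
c=viewer.calibration('wrist');T=tcpT()
b=px2w(c,T@c['tool_from_camera'],[(285.5,95),(283,295)],.026);print(b,np.linalg.norm(b[0]-b[1]));m=b.mean(0);yaw=np.arctan2(*(b[1]-b[0])[[1,0]]);print(m,yaw)
rel([m[0],m[1],.004],yaw+np.pi/2)
c=viewer.calibration('top');print('tin g',w2g(px2w(c,c['T'],[(230+195.5/3-.5,125+105.5/3-.5)],.058)[0]))"
```

```text
[[0.41124963 0.38447566 0.026     ]
 [0.58810603 0.32380877 0.026     ]] 0.18697233827219495
[0.49967783 0.35414221 0.026     ] -0.3304512152369458
shift cm [-0.5   0.64 15.97]
turn about tool z (tool down) 0.006
tin g [-0.22876661  0.11158946  0.058     ]
```

```bash

python3 -m creep '[{"slide":[-0.25,0.25,3],"angular":[0,0,0],"claw":0.2},{"slide":[-0.25,0.25,3],"angular":[0,0,0],"claw":0.2},{"slide":[0,0,3],"angular":[0,0,0],"claw":0.2},{"slide":[0,0,2.5],"angular":[0,0,0],"claw":0.2},{"slide":[0,0,2],"angular":[0,0,0],"claw":0.2},{"slide":[0,0,1],"angular":[0,0,0],"claw":0.2},{"slide":[0,0,0],"angular":[0,0,0],"claw":0.2},{"slide":[0,0,0],"angular":[0,0,0],"claw":0.2}]' >/dev/null
python3 -c "
from h import *
st();rel([.499,.353,.005],-.3275+np.pi/2)"
```

```text
t 6.88 tcp g(mm) [-536.3 -119.8   19.4] F [ 0.6 -0.1  0.6] gap 0.598 gf 0.0
shift cm [ 0.07 -0.04  1.44]
turn about tool z (tool down) 0.002
```

```bash

python3 -m creep '[{"slide":[0,0,0.8],"angular":[0,0,0],"claw":0.2},{"slide":[0,0,0.7],"angular":[0,0,0],"claw":0.2},{"slide":[0,0,0],"angular":[0,0,0],"claw":-0.4},{"slide":[0,0,0],"angular":[0,0,0],"claw":-1},{"slide":[0,0,0],"angular":[0,0,0],"claw":-1},{"slide":[0,0,0],"angular":[0,0,0],"claw":-1},{"slide":[0,0,0],"angular":[0,0,0],"claw":-1},{"slide":[0,0,0],"angular":[0,0,0],"claw":-1}]' 60
python3 -c "
from h import *
st();rel([.499,.353,.005],-.3275+np.pi/2)"
```

```text
t: 7.55
tcp_pos: [0.4989, 0.3532, 0.0038]
tool_rot: [0.162, 0.987, 0.0, 0.0]
force: [1.0, -0.5, 3.9]
finger_gap: 0.194
gripper_force: 61.1
t 7.55 tcp g(mm) [-536.2 -120.6    3.8] F [ 1.  -0.5  3.9] gap 0.194 gf 61.1
shift cm [-0.01 -0.02 -0.12]
turn about tool z (tool down) 0.002
```

```bash

python3 -m creep '[{"slide":[0,0,-1],"angular":[0,0,0],"claw":-1},{"slide":[0,0,-2.5],"angular":[0,0,0],"claw":-1},{"slide":[0,0,-3],"angular":[0,0,0],"claw":-1},{"slide":[0,0,-3],"angular":[0,0,-0.09],"claw":-1},{"slide":[0,0,-3],"angular":[0,0,-0.09],"claw":-1},{"slide":[0,0,-3],"angular":[0,0,0],"claw":-1},{"slide":[0,0,-3],"angular":[0,0,0],"claw":-1},{"slide":[0,0,-3],"angular":[0,0,0],"claw":-1},{"slide":[0,0,-1.5],"angular":[0,0,0],"claw":-1},{"slide":[0,0,0],"angular":[0,0,0],"claw":-1}]'
python3 -c "
from h import *
st();rel(g2w(.097,.003,.235),-1.7206)"
```

```text
t: 8.38
tcp_pos: [0.5007, 0.3541, 0.2383]
tool_rot: [0.073, 0.997, 0.002, 0.004]
force: [0.6, 0.2, -1.8]
finger_gap: 0.194
gripper_force: 60.6
t 8.38 tcp g(mm) [-537.4 -119.   238.3] F [ 0.6  0.2 -1.8] gap 0.194 gf 60.6
shift cm [-11.93 -63.49   0.1 ]
turn about tool z (tool down) 0.004
```

```bash

python3 -m creep '[{"slide":[-0.6,-2,0],"angular":[0,0,0],"claw":-1},{"slide":[-0.6,-3.2,0],"angular":[0,0,0],"claw":-1},{"slide":[-0.6,-3.2,0],"angular":[0,0,0],"claw":-1},{"slide":[-0.6,-3.2,0],"angular":[0,0,0],"claw":-1},{"slide":[-0.6,-3.2,0],"angular":[0,0,0],"claw":-1},{"slide":[-0.6,-3.2,0],"angular":[0,0,0],"claw":-1},{"slide":[-0.6,-3.2,0],"angular":[0,0,0],"claw":-1},{"slide":[-0.6,-3.2,0],"angular":[0,0,0],"claw":-1},{"slide":[-0.6,-3.2,0],"angular":[0,0,0],"claw":-1},{"slide":[-0.6,-3.2,0],"angular":[0,0,0],"claw":-1}]' >/dev/null
python3 -m creep '[{"slide":[-0.6,-3.2,0],"angular":[0,0,0],"claw":-1},{"slide":[-0.6,-3.2,0],"angular":[0,0,0],"claw":-1},{"slide":[-0.6,-3.2,0],"angular":[0,0,0],"claw":-1},{"slide":[-0.6,-3.2,0],"angular":[0,0,0],"claw":-1},{"slide":[-0.6,-3.2,0],"angular":[0,0,0],"claw":-1},{"slide":[-0.6,-3.2,0],"angular":[0,0,0],"claw":-1},{"slide":[-0.6,-3.2,0],"angular":[0,0,0],"claw":-1},{"slide":[-0.6,-3.2,0],"angular":[0,0,0],"claw":-1},{"slide":[-0.6,-2.5,0],"angular":[0,0,0],"claw":-1},{"slide":[-0.5,-1,0],"angular":[0,0,0],"claw":-1}]' >/dev/null
python3 -m creep '[{"slide":[0,0,0],"angular":[0,0,0],"claw":-1},{"slide":[0,0,0],"angular":[0,0,0],"claw":-1},{"slide":[0,0,0],"angular":[0,0,0],"claw":-1}]'
python3 -c "
from h import *
st();rel(g2w(.097,.003,.1),-1.7206)
T=tcpT();c=viewer.calibration('wrist');im=viewer.snapshot('wrist')
for p in((.07,.042,.084),(.07,-.042,.084),(-.051,-.117,.057),(-.019,-.117,.018),(.013,-.117,.018),(.045,-.117,.018),(.170,-.135,.008),(-.150,-.135,.008)): print(p,w2px(c,T@c['tool_from_camera'],g2w(*p)))
cv2.imwrite('pics/w3.png',im)"
```

```text
t: 10.3
tcp_pos: [0.5286, -0.2548, 0.2325]
tool_rot: [0.072, 0.997, 0.001, -0.001]
force: [-0.3, 0.6, -1.9]
finger_gap: 0.196
gripper_force: 60.6
t 10.3 tcp g(mm) [ 60.6  -0.6 232.5] F [-0.3  0.6 -1.9] gap 0.196 gf 60.6
shift cm [-0.37 -3.67 13.24]
turn about tool z (tool down) 0.005
(0.07, 0.042, 0.084) [[266.58506406 238.56059927]]
(0.07, -0.042, 0.084) [[266.16475851 151.04325486]]
(-0.051, -0.117, 0.057) [[398.88686177  66.51446886]]
(-0.019, -0.117, 0.018) [[354.55458516  70.83084721]]
(0.013, -0.117, 0.018) [[323.56617079  70.40644943]]
(0.045, -0.117, 0.018) [[292.4506189   70.09132728]]
(0.17, -0.135, 0.008) [[172.77701092  52.73661349]]
(-0.15, -0.135, 0.008) [[475.70330167  56.69366967]]
```

View pics/w3.png

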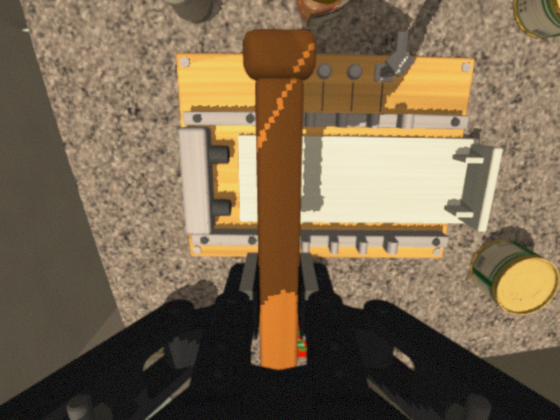

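The view confirms the gauge pose: studs at (324,72) and (354,72), against predictions of (324,70) and (355,71). Next, check how the bar is centred in the grip from its near cap edges at v≈31 and 80.

```bash
python3 -c "
from h import *
c=viewer.calibration('wrist');T=tcpT()@c['tool_from_camera']
for z in(.2285,.2545):
  for uv in((280,31),(280,80),(243,60),(316,60),(257,120),(303,120),(258,220),(300,220)): print(z,uv,np.round(w2g(px2w(c,T,[uv],z)[0])*1000,1))
"
```

```text
0.2285 (280, 31) [  59.  -108.1  228.5]
0.2285 (280, 80) [ 58.9 -89.1 228.5]
0.2285 (243, 60) [ 74.3 -96.9 228.5]
0.2285 (316, 60) [ 43.9 -97.1 228.5]
0.2285 (257, 120) [ 68.8 -72.7 228.5]
0.2285 (303, 120) [ 48.7 -72.8 228.5]
0.2285 (258, 220) [ 68.9 -26.6 228.5]
0.2285 (300, 220) [ 48.8 -26.7 228.5]
0.2545 (280, 31) [  59.1 -102.5  254.5]
0.2545 (280, 80) [ 59.  -86.9 254.5]
0.2545 (243, 60) [ 71.7 -93.3 254.5]
0.2545 (316, 60) [ 46.8 -93.5 254.5]
0.2545 (257, 120) [ 67.1 -73.4 254.5]
0.2545 (303, 120) [ 50.7 -73.5 254.5]
0.2545 (258, 220) [ 67.2 -35.6 254.5]
0.2545 (300, 220) [ 50.8 -35.7 254.5]
```

```bash

python3 -m creep '[{"slide":[-0.15,-1.8,0],"angular":[0,0,0.005],"claw":-1},{"slide":[-0.15,-1.9,0],"angular":[0,0,0],"claw":-1},{"slide":[0,0,2.5],"angular":[0,0,0],"claw":-1},{"slide":[0,0,3],"angular":[0,0,0],"claw":-1},{"slide":[0,0,3],"angular":[0,0,0],"claw":-1},{"slide":[0,0,3],"angular":[0,0,0],"claw":-1},{"slide":[0,0,1],"angular":[0,0,0],"claw":-1},{"slide":[0,0,0],"angular":[0,0,0],"claw":-1},{"slide":[0,0,0],"angular":[0,0,0],"claw":-1}]' >/dev/null
python3 -c "
from h import *
st();rel(g2w(.097,.003,.059),-1.7206)"
```

```text
t 11.1 tcp g(mm) [ 98.7   3.9 108.7] F [ 0.6  0.7 -0.4] gap 0.197 gf 60.6
shift cm [0.09 0.17 4.97]
turn about tool z (tool down) 0.0
```

```bash

python3 -m creep '[{"slide":[0.1,0,1],"angular":[0,0,0],"claw":-1},{"slide":[0,0,1.5],"angular":[0,0,0],"claw":-1},{"slide":[0,0,1.5],"angular":[0,0,0],"claw":-1},{"slide":[0,0,0.9],"angular":[0,0,0],"claw":-1},{"slide":[0,0,0],"angular":[0,0,0],"claw":-1},{"slide":[0,0,0],"angular":[0,0,0],"claw":-1}]' >/dev/null
python3 -c "
from h import *
st()"
python3 -m creep '[{"slide":[0,0.5,0],"angular":[0,0,0],"claw":-1},{"slide":[0,0.5,0],"angular":[0,0,0],"claw":-1},{"slide":[0,0.5,0],"angular":[0,0,0],"claw":-1},{"slide":[0,0.5,0],"angular":[0,0,0],"claw":-1},{"slide":[0,0.5,0],"angular":[0,0,0],"claw":-1},{"slide":[0,0,0],"angular":[0,0,0],"claw":-1},{"slide":[0,0,0],"angular":[0,0,0],"claw":-1}]' 80 >/dev/null
python3 -c "
from h import *
st();rel(g2w(-.051,.003,.059),-1.7206)"
```

```text
t 11.6 tcp g(mm) [99.7  2.8 59.8] F [ 0.3 -0.1 -0.4] gap 0.193 gf 60.6
t 12.18 tcp g(mm) [74.7  3.1 59.8] F [-0.5 -3.   1.5] gap 0.19 gf 83.7
shift cm [ 0.02 12.57  0.07]
turn about tool z (tool down) -0.0
```

```bash

python3 -m creep '[{"slide":[0,0.5,0],"angular":[0,0,0],"claw":-1},{"slide":[0,0.8,0],"angular":[0,0,0],"claw":-1},{"slide":[0,0.8,0],"angular":[0,0,0],"claw":-1},{"slide":[0,0.8,0],"angular":[0,0,0],"claw":-1},{"slide":[0,0.8,0],"angular":[0,0,0],"claw":-1},{"slide":[0,0.8,0],"angular":[0,0,0],"claw":-1},{"slide":[0,0.8,0],"angular":[0,0,0],"claw":-1},{"slide":[0,0.8,0],"angular":[0,0,0],"claw":-1},{"slide":[0,0.4,0],"angular":[0,0,0],"claw":-1}]' >/dev/null
python3 -c "
from h import *
st()"
python3 -m creep '[{"slide":[0,0.5,0],"angular":[0,0,0],"claw":-1},{"slide":[0,0.8,0],"angular":[0,0,0],"claw":-1},{"slide":[0,0.8,0],"angular":[0,0,0],"claw":-1},{"slide":[0,0.8,0],"angular":[0,0,0],"claw":-1},{"slide":[0,0.8,0],"angular":[0,0,0],"claw":-1},{"slide":[0,0.5,0],"angular":[0,0,0],"claw":-1},{"slide":[0,0.3,0],"angular":[0,0,0],"claw":-1},{"slide":[0,0,0],"angular":[0,0,0],"claw":-1},{"slide":[0,0,0],"angular":[0,0,0],"claw":-1}]' >/dev/null
python3 -c "
from h import *
st();rel(g2w(-.051,.003,.059),-1.7206)
T=tcpT();c=viewer.calibration('wrist');im=viewer.snapshot('wrist')
cv2.imwrite('pics/w4.png',im)"
```

```text
t 12.93 tcp g(mm) [ 8.7  3.5 59.5] F [ 0.8 -5.2  0.4] gap 0.188 gf 83.7
t 13.68 tcp g(mm) [-35.4   3.8  59.5] F [ 1.4 -6.1  0.1] gap 0.192 gf 83.7
shift cm [0.08 1.56 0.05]
turn about tool z (tool down) -0.0
```

View pics/w4.png

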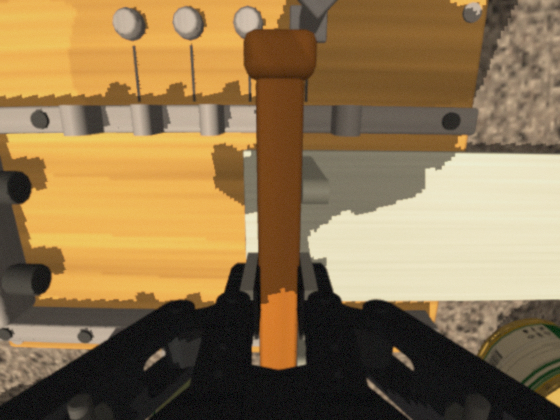

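The bar sits behind the prongs between the tooth tops at u≈212 and 346. The flag's line is at (306,90), about 15 mm further out. Checking the local offset from teeth at (147,120), (212,120) and (346,120), then the bar edges.

```bash
python3 -c "
from h import *
c=viewer.calibration('wrist');T=tcpT()@c['tool_from_camera']
for uv in((83,119),(147,119),(212,119),(346,119)): print(uv,np.round(w2g(px2w(c,T,[uv],.0495)[0])*1000,1))
for uv in((129,24),(188,23),(248,22)): print(uv,np.round(w2g(px2w(c,T,[uv],.018)[0])*1000,1))
for uv in((257,120),(303,120),(258,220),(300,220)): print('bar',uv,np.round(w2g(px2w(c,T,[uv],.0775)[0])*1000,1))
for uv in((244,60),(316,60)): print('cap',uv,np.round(w2g(px2w(c,T,[uv],.0815)[0])*1000,1))
"
```

```text
(83, 119) [ 53.1 -69.4  49.5]
(147, 119) [ 23.2 -69.   49.5]
(212, 119) [ -6.6 -68.8  49.5]
(346, 119) [-67.2 -68.9  49.5]
(129, 24) [  40.  -115.7   18. ]
(188, 23) [   9.5 -115.6   18. ]
(248, 22) [ -21.1 -115.8   18. ]
bar (257, 120) [-28.8 -69.2  77.5]
bar (303, 120) [-45.8 -69.3  77.5]
bar (258, 220) [-28.5 -30.3  77.5]
bar (300, 220) [-45.4 -30.3  77.5]
cap (244, 60) [-25.  -89.2  81.5]
cap (316, 60) [-49.5 -89.2  81.5]
```

```bash

python3 -m creep '[{"slide":[0.05,0.5,0],"angular":[0,0,0],"claw":-1},{"slide":[0,0.5,0],"angular":[0,0,0],"claw":-1},{"slide":[0,0.4,0],"angular":[0,0,0],"claw":-1},{"slide":[0,0,0],"angular":[0,0,0],"claw":-1},{"slide":[0,0,0.5],"angular":[0,0,0],"claw":-1},{"slide":[0,0,0.5],"angular":[0,0,0],"claw":-1},{"slide":[0,0,0.4],"angular":[0,0,0],"claw":-1},{"slide":[0,0,0],"angular":[0,0,0],"claw":-1}]' >/dev/null
python3 -c "
from h import *
st()"
python3 -m creep '[{"slide":[0,0,0.3],"angular":[0,0,0],"claw":-1},{"slide":[0,0,0.3],"angular":[0,0,0],"claw":-1},{"slide":[0,0,0.3],"angular":[0,0,0],"claw":-1},{"slide":[0,0,0],"angular":[0,0,0],"claw":-1}]' >/dev/null
python3 -c "
from h import *
st()"
```

```text
t 14.4 tcp g(mm) [-49.3   1.9  44.6] F [ 0.6 -7.4 -3.1] gap 0.187 gf 83.2
t 14.73 tcp g(mm) [-49.3   1.8  35.7] F [-0.2 -6.2 -3.5] gap 0.186 gf 83.2
```

```bash

python3 -m creep '[{"slide":[0,0,0.2],"angular":[0,0,0],"claw":-1},{"slide":[0,0,0.2],"angular":[0,0,0],"claw":-1},{"slide":[0,0,0.1],"angular":[0,0,0],"claw":-1},{"slide":[0,0,0],"angular":[0,0,0],"claw":-1}]' >/dev/null
python3 -c "
from h import *
st()"
```

```text
t 15.07 tcp g(mm) [-49.3   1.8  31. ] F [-0.  -5.9 -0.8] gap 0.187 gf 83.6
```

```bash

python3 -m creep '[{"slide":[0,0,0.1],"angular":[0,0,0],"claw":-1},{"slide":[0,-0.1,0],"angular":[0,0,0],"claw":-1},{"slide":[0,-0.1,0],"angular":[0,0,0],"claw":-1},{"slide":[0,-0.05,0],"angular":[0,0,0],"claw":-1},{"slide":[0,0,0],"angular":[0,0,0],"claw":-1}]' >/dev/null
python3 -c "
from h import *
st()"
```

```text
t 15.48 tcp g(mm) [-48.    1.8  30.1] F [ 1.1 -0.9  0.8] gap 0.186 gf 83.7
```

The notch wall now carries the spring load. Releasing.

```bash

python3 -m creep '[{"slide":[0,0,0],"angular":[0,0,0],"claw":-0.55},{"slide":[0,0,0],"angular":[0,0,0],"claw":-0.45},{"slide":[0,0,0],"angular":[0,0,0],"claw":-0.3},{"slide":[0,0,0],"angular":[0,0,0],"claw":-0.2},{"slide":[0,0,0],"angular":[0,0,0],"claw":-0.2}]' 20
python3 -c "
from h import *
st()"
python3 -m creep '[{"slide":[0,0,-0.5],"angular":[0,0,0],"claw":-0.2},{"slide":[0,0,-1],"angular":[0,0,0],"claw":-0.2},{"slide":[0,0,-2],"angular":[0,0,0],"claw":-0.2},{"slide":[0,0,-3],"angular":[0,0,0],"claw":-0.2},{"slide":[0,0,-3],"angular":[0,0,0],"claw":-0.2},{"slide":[0,0,-3],"angular":[0,0,0],"claw":-0.2},{"slide":[0,0,-3],"angular":[0,0,0],"claw":-0.2},{"slide":[0,0,-3],"angular":[0,0,0],"claw":-0.2},{"slide":[0,0,0],"angular":[0,0,0],"claw":-0.2},{"slide":[0,0,0],"angular":[0,0,0],"claw":-0.2}]' >/dev/null
python3 -c "
from h import *
st()
T0=tcpT();c=viewer.calibration('wrist');im=viewer.snapshot('wrist');T=T0@c['tool_from_camera']
cv2.imwrite('pics/w5.png',im)
# orange shaft mask, sampled along gauge y at axis-top height .048
h=cv2.cvtColor(im,cv2.COLOR_BGR2HSV)
for gy in(-.094,-.07,-.055,-.02,.02,.055):
    xs=np.arange(-.09,.0,.0005); P=np.array([g2w(x,gy,.048 if abs(gy)<.08 else .052) for x in xs]); uv=np.round(w2px(c,T,P)).astype(int)
    ok=(uv[:,0]>=0)&(uv[:,0]<560)&(uv[:,1]>=0)&(uv[:,1]<420)
    v=[(x*1000) for x,(u,w),k in zip(xs,uv,ok) if k and h[w,u,0]<17 and h[w,u,1]>190]
    print(gy,uv[len(uv)//2],len(v),np.round([min(v),max(v),np.mean(v)],1) if v else None)
"
```

```text
t: 15.9
tcp_pos: [0.547, -0.1485, 0.0302]
tool_rot: [0.075, 0.997, 0.0, -0.0]
force: [0.1, -0.4, -0.9]
finger_gap: 0.401
gripper_force: 0.0
t 15.9 tcp g(mm) [-47.3   1.8  30.2] F [ 0.1 -0.4 -0.9] gap 0.401 gf 0.0
t 16.73 tcp g(mm) [-46.6   3.3 218.3] F [-0.  -0.2 -0.1] gap 0.397 gf 0.0
-0.094 [275  85] 48 [-61.  -37.5 -49.2]
-0.07 [275 112] 20 [-55.  -43.5 -49. ]
-0.055 [276 129] 28 [-57.  -41.5 -48.4]
-0.02 [276 166] 32 [-57.5 -42.  -49.7]
0.02 [276 205] 30 [-56.5 -42.  -49.2]
0.055 [276 237] 33 [-57. -41. -49.]
```

```bash
python3 -c "
from h import *
c=viewer.calibration('top');T=c['T']
im=viewer.snapshot('top');a=cv2.imread('pics/top0.png')
for n,I in(('now',im),('start',a)):
  for gy in(-.03,.03):
    P=[g2w(x,gy,.057) for x in np.arange(-.35,-.12,.01)]
    uv=np.round(w2px(c,T,P)).astype(int); print(n,gy,[int(I[w,u].min()) for u,w in uv])
for p,z in((( -.229,.1116),.058),((-.3612,.0206),.162),((.0333,.1403),.106),((.021,-.184),.1),((.142,-.18),.09)):
  u,w=np.round(w2px(c,T,g2w(*p,z))[0]).astype(int); print(p,im[w,u],a[w,u])
st()"
```

```text
now -0.03 [129, 145, 143, 117, 130, 164, 201, 209, 222, 222, 222, 222, 222, 221, 220, 221, 222, 222, 222, 224, 222, 219, 220]
now 0.03 [73, 147, 145, 142, 135, 153, 218, 206, 214, 223, 221, 220, 221, 220, 219, 220, 221, 221, 218, 219, 219, 216, 218]
start -0.03 [114, 130, 131, 107, 117, 110, 116, 124, 113, 72, 71, 122, 127, 128, 126, 108, 89, 106, 94, 199, 205, 199, 204]
start 0.03 [61, 131, 130, 128, 123, 120, 128, 130, 117, 117, 116, 108, 100, 107, 114, 107, 119, 104, 99, 196, 198, 205, 207]
(-0.229, 0.1116) [144 215 243] [125 141 160]
(-0.3612, 0.0206) [222 246 243] [204 229 225]
(0.0333, 0.1403) [129 126 118] [ 60 113 171]
(0.021, -0.184) [118 117 110] [ 72 178 220]
(0.142, -0.18) [188 210 224] [169 191 204]
t 16.83 tcp g(mm) [-47.2   1.3 215.2] F [ 1.3 -0.2 -0.2] gap 0.4 gf 0.0
```

Bar at −49 mm, square, and the slide is held about 0.13 m out. Two jars are hidden by the arm, so I move the arm aside and check them.

```bash

python3 -m creep '[{"slide":[0,0,-1],"angular":[0,0,0],"claw":-0.2},{"slide":[0,3,-1],"angular":[0,0,0],"claw":-0.2},{"slide":[0,4,0],"angular":[0,0,0],"claw":-0.2},{"slide":[0,4,0],"angular":[0,0,0],"claw":-0.2},{"slide":[0,4,0],"angular":[0,0,0],"claw":-0.2},{"slide":[0,4,0],"angular":[0,0,0],"claw":-0.2},{"slide":[0,3,0],"angular":[0,0,0],"claw":-0.2},{"slide":[0,0,0],"angular":[0,0,0],"claw":-0.2},{"slide":[0,0,0],"angular":[0,0,0],"claw":-0.2}]' >/dev/null
python3 -c "
from h import *
c=viewer.calibration('top');T=c['T']
im=viewer.snapshot('top');a=cv2.imread('pics/top0.png');cv2.imwrite('pics/t9.png',im)
for p,z in(((.0333,.1403),.106),((.021,-.184),.1),((.142,-.18),.09)):
  u,w=np.round(w2px(c,T,g2w(*p,z))[0]).astype(int); print(p,im[w,u],a[w,u], cv2.absdiff(im,a)[w-8:w+9,u-8:u+9].mean())
h=cv2.cvtColor(im,cv2.COLOR_BGR2HSV)
for gy in(-.095,-.05,.0,.05,.095):
    xs=np.arange(-.09,-.01,.001); uv=np.round(w2px(c,T,[g2w(x,gy,.05) for x in xs])).astype(int)
    print(gy,[int(h[w,u,1]) for u,w in uv[::4]])
st()"
```

```text
(0.0333, 0.1403) [ 69 126 186] [ 60 113 171] 11.328719723183392
(0.021, -0.184) [ 76 191 234] [ 72 178 220] 13.422145328719724
(0.142, -0.18) [186 207 221] [169 191 204] 13.778546712802768
-0.095 [123, 126, 132, 125, 125, 137, 141, 167, 165, 166, 163, 166, 163, 148, 124, 122, 120, 125, 128, 126]
-0.05 [25, 23, 21, 26, 31, 37, 35, 92, 149, 159, 170, 158, 95, 28, 44, 87, 123, 124, 123, 122]
0.0 [27, 28, 26, 27, 26, 27, 28, 34, 154, 161, 162, 140, 76, 33, 59, 100, 119, 117, 117, 116]
0.05 [123, 117, 110, 134, 134, 125, 35, 27, 28, 87, 148, 163, 164, 129, 113, 111, 130, 125, 125, 116]
0.095 [52, 50, 51, 55, 50, 49, 53, 99, 166, 159, 164, 163, 162, 135, 87, 49, 53, 56, 54, 53]
t 17.63 tcp g(mm) [-267.2    1.7  234.5] F [ 0.4 -0.2  0.2] gap 0.401 gf 0.0
```

Jars are in place, and the bar lies square across the notches at about −50 mm.

```bash
python3 -c "
from station import ticket
print(ticket.sign_off())"
```

```text
the job is handed in; nothing more can be done
None
```

The job is handed in (sign-off returned no verdict): the tin is upright out of the stop's path, and the bar lies square in the flag's notches, about 2 mm off the mark, holding the slide out about 0.13 m.

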